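# Spread the serum pots on the thawing plate and start it

### The job

The frozen serum pots have been tipped in a heap on the thawing plate: spread them into one even layer that uses the whole plate, every pot flat on the metal (standing or on its side), at least one in each quarter, and a finger's breadth of free metal (15 mm or more) between any two; they are glass, so grip them gently. Set the temperature sensor flat on the narrow raised ledge of its stand, centred and lengthwise, either face up. When all of that is done, push the start lever fully over to on, and leave the rack, bottle and carton alone.

Things in the scene. Friction and masses are not known exactly. Their poses are not given: they have to be found in the camera images.
- plate: Thawing plate, fixed: flat grey slab with a matt grey metal top and a low blue rim. Inside the rim the metal is 200 mm along its x and 280 mm along its y, divided into four quarters by two thin dark lines through its centre. Origin at the centre of its underside, z up; metal top at z = 20 mm, rim top at z = 25 mm (rim 8 mm wide).
- pot1: Glass pot: amber hexagonal body with a round red screw cap, 34 mm across the flats (39 mm over corners; +x faces a flat), cap 34 mm in diameter, 34 mm tall in all, 40 g. Origin at its centre, z to the cap: 17 mm above its support, standing or lying on a flat. Does not roll. 25 N grips it well; a grip over 50 N endangers the glass.
- pot2: Glass pot: amber hexagonal body with a round red screw cap, 34 mm across the flats (39 mm over corners; +x faces a flat), cap 34 mm in diameter, 34 mm tall in all, 40 g. Origin at its centre, z to the cap: 17 mm above its support, standing or lying on a flat. Does not roll. 25 N grips it well; a grip over 50 N endangers the glass.
- pot3: Glass pot: amber hexagonal body with a round blue screw cap, 34 mm across the flats (39 mm over corners; +x faces a flat), cap 34 mm in diameter, 34 mm tall in all, 40 g. Origin at its centre, z to the cap: 17 mm above its support, standing or lying on a flat. Does not roll. 25 N grips it well; a grip over 50 N endangers the glass.
- pot4: Glass pot: amber hexagonal body with a round red screw cap, 34 mm across the flats (39 mm over corners; +x faces a flat), cap 34 mm in diameter, 34 mm tall in all, 40 g. Origin at its centre, z to the cap: 17 mm above its support, standing or lying on a flat. Does not roll. 25 N grips it well; a grip over 50 N endangers the glass.
- pot5: Glass pot: amber hexagonal body with a round red screw cap, 34 mm across the flats (39 mm over corners; +x faces a flat), cap 34 mm in diameter, 34 mm tall in all, 40 g. Origin at its centre, z to the cap: 17 mm above its support, standing or lying on a flat. Does not roll. 25 N grips it well; a grip over 50 N endangers the glass.
- pot6: Glass pot: amber hexagonal body with a round blue screw cap, 34 mm across the flats (39 mm over corners; +x faces a flat), cap 34 mm in diameter, 34 mm tall in all, 40 g. Origin at its centre, z to the cap: 17 mm above its support, standing or lying on a flat. Does not roll. 25 N grips it well; a grip over 50 N endangers the glass. May be absent.
- pot7: Glass pot: amber hexagonal body with a round red screw cap, 34 mm across the flats (39 mm over corners; +x faces a flat), cap 34 mm in diameter, 34 mm tall in all, 40 g. Origin at its centre, z to the cap: 17 mm above its support, standing or lying on a flat. Does not roll. 25 N grips it well; a grip over 50 N endangers the glass. May be absent.
- pot8: Glass pot: amber hexagonal body with a round red screw cap, 34 mm across the flats (39 mm over corners; +x faces a flat), cap 34 mm in diameter, 34 mm tall in all, 40 g. Origin at its centre, z to the cap: 17 mm above its support, standing or lying on a flat. Does not roll. 25 N grips it well; a grip over 50 N endangers the glass. May be absent.
- sensor: Temperature sensor: white box 80 mm (x) by 40 mm (y) by 26 mm (z), about 90 g, loose, black display on top. Origin at the centre of its underside, x along its length, z up.
- ledge (a point): Centre of the top of the narrow metal ledge of the sensor stand: a flat bar 76 mm long (x) and 20 mm wide (y), 100 mm above the bench, without lips, z up. Below it are an 8 mm thick bar, a post 30 mm by 14 mm, and a foot 80 mm square and 8 mm thick. The stand is fixed.
- switch_base: Blue fixed block 70 mm (x) by 50 mm (y) by 25 mm tall that carries the plate's start lever. Origin at the centre of its underside. The lever's pivot axis is along y, 22 mm above the origin; its rod, 10 mm thick, ends in a red ball of 26 mm diameter 80 mm from the pivot.
- switch (a joint): Angle of the start lever: 0 = off, leaning 0.5 rad from upright to the -x side of the switch block; 1.0 rad = on, leaning 0.5 rad to its +x side. Light to push, stays where it is left.
- tube_rack: Bystander: blue tube rack 60 by 160 mm, 80 mm tall, with four red-capped tubes, loose. Origin at the centre of its underside.
- diluent: Bystander: white plastic bottle, 52 mm in diameter and 120 mm tall, loose. Origin at the centre of its underside.
- carton: Bystander: white and red carton 50 by 50 mm, 90 mm tall, loose. Origin at the centre of its underside.
There are look-alikes about, which are no part of the job. What is shaped like the sensor but blue is not meant. Of the things shaped like the switch_base, the blue one is meant.

How it is judged (in metres and radians):
On the way, in this order (a step that is already met when the one before it is completed fails the run):
1. the pots are spread in one even layer and the sensor sits on the ledge, the lever still off (x of pot1 in the frame of plate between -0.1 and 0.1 m and y of pot1 in the frame of plate between -0.14 and 0.14 m and z of pot1 in the frame of plate between 0.03 and 0.041 m and x of pot2 in the frame of plate between -0.1 and 0.1 m and y of pot2 in the frame of plate between -0.14 and 0.14 m and z of pot2 in the frame of plate between 0.03 and 0.041 m and x of pot3 in the frame of plate between -0.1 and 0.1 m and y of pot3 in the frame of plate between -0.14 and 0.14 m and z of pot3 in the frame of plate between 0.03 and 0.041 m and x of pot4 in the frame of plate between -0.1 and 0.1 m and y of pot4 in the frame of plate between -0.14 and 0.14 m and z of pot4 in the frame of plate between 0.03 and 0.041 m and x of pot5 in the frame of plate between -0.1 and 0.1 m and y of pot5 in the frame of plate between -0.14 and 0.14 m and z of pot5 in the frame of plate between 0.03 and 0.041 m and x of pot6 in the frame of plate between -0.1 and 0.1 m and y of pot6 in the frame of plate between -0.14 and 0.14 m and z of pot6 in the frame of plate between 0.03 and 0.041 m and x of pot7 in the frame of plate between -0.1 and 0.1 m and y of pot7 in the frame of plate between -0.14 and 0.14 m and z of pot7 in the frame of plate between 0.03 and 0.041 m and x of pot8 in the frame of plate between -0.1 and 0.1 m and y of pot8 in the frame of plate between -0.14 and 0.14 m and z of pot8 in the frame of plate between 0.03 and 0.041 m and horizontal distance between pot1 and pot2 above 0.048 m and horizontal distance between each of pot1, pot2 and pot3 above 0.048 m and horizontal distance between each of pot1, pot2, pot3 and pot4 above 0.048 m and horizontal distance between each of pot1, pot2, pot3, pot4 and pot5 above 0.048 m and horizontal distance between each of pot1, pot2, pot3, pot4, pot5 and pot6 above 0.048 m and horizontal distance between each of pot1, pot2, pot3, pot4, pot5, pot6 and pot7 above 0.048 m and horizontal distance between each of pot1, pot2, pot3, pot4, pot5, pot6, pot7 and pot8 above 0.048 m and ((x of pot1 in the frame of plate above 0 m and y of pot1 in the frame of plate above 0 m) or (x of pot2 in the frame of plate above 0 m and y of pot2 in the frame of plate above 0 m) or (x of pot3 in the frame of plate above 0 m and y of pot3 in the frame of plate above 0 m) or (x of pot4 in the frame of plate above 0 m and y of pot4 in the frame of plate above 0 m) or (x of pot5 in the frame of plate above 0 m and y of pot5 in the frame of plate above 0 m) or (x of pot6 in the frame of plate above 0 m and y of pot6 in the frame of plate above 0 m) or (x of pot7 in the frame of plate above 0 m and y of pot7 in the frame of plate above 0 m) or (x of pot8 in the frame of plate above 0 m and y of pot8 in the frame of plate above 0 m)) and ((x of pot1 in the frame of plate above 0 m and y of pot1 in the frame of plate below 0 m) or (x of pot2 in the frame of plate above 0 m and y of pot2 in the frame of plate below 0 m) or (x of pot3 in the frame of plate above 0 m and y of pot3 in the frame of plate below 0 m) or (x of pot4 in the frame of plate above 0 m and y of pot4 in the frame of plate below 0 m) or (x of pot5 in the frame of plate above 0 m and y of pot5 in the frame of plate below 0 m) or (x of pot6 in the frame of plate above 0 m and y of pot6 in the frame of plate below 0 m) or (x of pot7 in the frame of plate above 0 m and y of pot7 in the frame of plate below 0 m) or (x of pot8 in the frame of plate above 0 m and y of pot8 in the frame of plate below 0 m)) and ((x of pot1 in the frame of plate below 0 m and y of pot1 in the frame of plate above 0 m) or (x of pot2 in the frame of plate below 0 m and y of pot2 in the frame of plate above 0 m) or (x of pot3 in the frame of plate below 0 m and y of pot3 in the frame of plate above 0 m) or (x of pot4 in the frame of plate below 0 m and y of pot4 in the frame of plate above 0 m) or (x of pot5 in the frame of plate below 0 m and y of pot5 in the frame of plate above 0 m) or (x of pot6 in the frame of plate below 0 m and y of pot6 in the frame of plate above 0 m) or (x of pot7 in the frame of plate below 0 m and y of pot7 in the frame of plate above 0 m) or (x of pot8 in the frame of plate below 0 m and y of pot8 in the frame of plate above 0 m)) and ((x of pot1 in the frame of plate below 0 m and y of pot1 in the frame of plate below 0 m) or (x of pot2 in the frame of plate below 0 m and y of pot2 in the frame of plate below 0 m) or (x of pot3 in the frame of plate below 0 m and y of pot3 in the frame of plate below 0 m) or (x of pot4 in the frame of plate below 0 m and y of pot4 in the frame of plate below 0 m) or (x of pot5 in the frame of plate below 0 m and y of pot5 in the frame of plate below 0 m) or (x of pot6 in the frame of plate below 0 m and y of pot6 in the frame of plate below 0 m) or (x of pot7 in the frame of plate below 0 m and y of pot7 in the frame of plate below 0 m) or (x of pot8 in the frame of plate below 0 m and y of pot8 in the frame of plate below 0 m)) and x of sensor in the frame of ledge between -0.025 and 0.025 m and y of sensor in the frame of ledge between -0.01 and 0.01 m and z of sensor in the frame of ledge between -0.004 and 0.03 m and angle between the z axis of sensor and the z axis of ledge, either way round below 0.1 rad and angle between the x axis of sensor and the x axis of ledge, either way round below 0.35 rad and value of joint switch below 0.5 rad), for 0.2 s.
2. the start lever is pushed to on (value of joint switch above 0.85 rad), for 0.1 s.
At the end, for the whole second after the job is handed in: All pots at rest inside the rim, centres 10-21 mm above the metal (one layer) and over 48 mm apart, at least one in each quarter; sensor at rest on the ledge, either face up, tilt < 0.1 rad, within 25 mm lengthwise, 10 mm across, 0.35 rad of yaw; lever past 0.85 rad (x of pot1 in the frame of plate between -0.1 and 0.1 m and y of pot1 in the frame of plate between -0.14 and 0.14 m and z of pot1 in the frame of plate between 0.03 and 0.041 m and x of pot2 in the frame of plate between -0.1 and 0.1 m and y of pot2 in the frame of plate between -0.14 and 0.14 m and z of pot2 in the frame of plate between 0.03 and 0.041 m and x of pot3 in the frame of plate between -0.1 and 0.1 m and y of pot3 in the frame of plate between -0.14 and 0.14 m and z of pot3 in the frame of plate between 0.03 and 0.041 m and x of pot4 in the frame of plate between -0.1 and 0.1 m and y of pot4 in the frame of plate between -0.14 and 0.14 m and z of pot4 in the frame of plate between 0.03 and 0.041 m and x of pot5 in the frame of plate between -0.1 and 0.1 m and y of pot5 in the frame of plate between -0.14 and 0.14 m and z of pot5 in the frame of plate between 0.03 and 0.041 m and x of pot6 in the frame of plate between -0.1 and 0.1 m and y of pot6 in the frame of plate between -0.14 and 0.14 m and z of pot6 in the frame of plate between 0.03 and 0.041 m and x of pot7 in the frame of plate between -0.1 and 0.1 m and y of pot7 in the frame of plate between -0.14 and 0.14 m and z of pot7 in the frame of plate between 0.03 and 0.041 m and x of pot8 in the frame of plate between -0.1 and 0.1 m and y of pot8 in the frame of plate between -0.14 and 0.14 m and z of pot8 in the frame of plate between 0.03 and 0.041 m and horizontal distance between pot1 and pot2 above 0.048 m and horizontal distance between each of pot1, pot2 and pot3 above 0.048 m and horizontal distance between each of pot1, pot2, pot3 and pot4 above 0.048 m and horizontal distance between each of pot1, pot2, pot3, pot4 and pot5 above 0.048 m and horizontal distance between each of pot1, pot2, pot3, pot4, pot5 and pot6 above 0.048 m and horizontal distance between each of pot1, pot2, pot3, pot4, pot5, pot6 and pot7 above 0.048 m and horizontal distance between each of pot1, pot2, pot3, pot4, pot5, pot6, pot7 and pot8 above 0.048 m and ((x of pot1 in the frame of plate above 0 m and y of pot1 in the frame of plate above 0 m) or (x of pot2 in the frame of plate above 0 m and y of pot2 in the frame of plate above 0 m) or (x of pot3 in the frame of plate above 0 m and y of pot3 in the frame of plate above 0 m) or (x of pot4 in the frame of plate above 0 m and y of pot4 in the frame of plate above 0 m) or (x of pot5 in the frame of plate above 0 m and y of pot5 in the frame of plate above 0 m) or (x of pot6 in the frame of plate above 0 m and y of pot6 in the frame of plate above 0 m) or (x of pot7 in the frame of plate above 0 m and y of pot7 in the frame of plate above 0 m) or (x of pot8 in the frame of plate above 0 m and y of pot8 in the frame of plate above 0 m)) and ((x of pot1 in the frame of plate above 0 m and y of pot1 in the frame of plate below 0 m) or (x of pot2 in the frame of plate above 0 m and y of pot2 in the frame of plate below 0 m) or (x of pot3 in the frame of plate above 0 m and y of pot3 in the frame of plate below 0 m) or (x of pot4 in the frame of plate above 0 m and y of pot4 in the frame of plate below 0 m) or (x of pot5 in the frame of plate above 0 m and y of pot5 in the frame of plate below 0 m) or (x of pot6 in the frame of plate above 0 m and y of pot6 in the frame of plate below 0 m) or (x of pot7 in the frame of plate above 0 m and y of pot7 in the frame of plate below 0 m) or (x of pot8 in the frame of plate above 0 m and y of pot8 in the frame of plate below 0 m)) and ((x of pot1 in the frame of plate below 0 m and y of pot1 in the frame of plate above 0 m) or (x of pot2 in the frame of plate below 0 m and y of pot2 in the frame of plate above 0 m) or (x of pot3 in the frame of plate below 0 m and y of pot3 in the frame of plate above 0 m) or (x of pot4 in the frame of plate below 0 m and y of pot4 in the frame of plate above 0 m) or (x of pot5 in the frame of plate below 0 m and y of pot5 in the frame of plate above 0 m) or (x of pot6 in the frame of plate below 0 m and y of pot6 in the frame of plate above 0 m) or (x of pot7 in the frame of plate below 0 m and y of pot7 in the frame of plate above 0 m) or (x of pot8 in the frame of plate below 0 m and y of pot8 in the frame of plate above 0 m)) and ((x of pot1 in the frame of plate below 0 m and y of pot1 in the frame of plate below 0 m) or (x of pot2 in the frame of plate below 0 m and y of pot2 in the frame of plate below 0 m) or (x of pot3 in the frame of plate below 0 m and y of pot3 in the frame of plate below 0 m) or (x of pot4 in the frame of plate below 0 m and y of pot4 in the frame of plate below 0 m) or (x of pot5 in the frame of plate below 0 m and y of pot5 in the frame of plate below 0 m) or (x of pot6 in the frame of plate below 0 m and y of pot6 in the frame of plate below 0 m) or (x of pot7 in the frame of plate below 0 m and y of pot7 in the frame of plate below 0 m) or (x of pot8 in the frame of plate below 0 m and y of pot8 in the frame of plate below 0 m)) and x of sensor in the frame of ledge between -0.025 and 0.025 m and y of sensor in the frame of ledge between -0.01 and 0.01 m and z of sensor in the frame of ledge between -0.004 and 0.03 m and angle between the z axis of sensor and the z axis of ledge, either way round below 0.1 rad and angle between the x axis of sensor and the x axis of ledge, either way round below 0.35 rad and linear speed of each of pot1, pot2, pot3, pot4, pot5, pot6, pot7, pot8, sensor below 0.02 m/s and value of joint switch above 0.85 rad); the robot touches nothing.
It fails at once if a glass pot is squeezed or pressed by the fingers with more than 110 N in all (both fingers added: a grip of 55 N) (contact force between the fingers and pot1 above 110 N or contact force between the fingers and pot2 above 110 N or contact force between the fingers and pot3 above 110 N or contact force between the fingers and pot4 above 110 N or contact force between the fingers and pot5 above 110 N or contact force between the fingers and pot6 above 110 N or contact force between the fingers and pot7 above 110 N or contact force between the fingers and pot8 above 110 N).
It fails at once if the rack, bottle or carton is moved by more than 30 mm (distance of any of tube_rack, diluent, carton from where it was at the start of the episode above 0.03 m).
Of pot6, pot7, pot8 only 1 to 3 are there at a start; the rules pass over those that are not, and their reading is None.
At some moment in a run one of pot1, pot2, pot3, pot4, pot5 may be knocked a few centimetres aside while the robot is not near it.
Once in a run the grip may slacken for a moment while it holds something.
It also fails if it takes over 200 s, if anything falls off the work surface, if the arm or the gripper's body presses on something with over 40 N, if the wrist force passes 120 N, or if a joint passes its speed limit or range.

### The arm

A 6-joint arm with a two-finger parallel gripper is mounted at the origin on the work surface. World frame = base frame: x ahead of the robot, y to its left, z up, the work surface at z = 0. Lengths are in mm, angles in degrees, forces in N, time in s.
With the tool pointing down it reaches from about 325 to 925 mm from the base axis. Payload 3.1 kg.
Tool frame: the origin (TCP) lies at the very end of the fingers, on their centre line; the grasp point (between the pads) lies grasp_offset behind it (grasp_offset is the distance from the TCP to the grasp point, in mm); z points along the fingers, y is the line along which they close (so a half turn about z gives the same grasp; the last joint's range is limited). The gripper opens to 85 mm and grips with 20 to 120 N. Pads are 22 mm wide; open, the fingers measure 114 mm over their backs; the gripper's body (76 mm by 85 mm) begins 54 mm behind the grasp point. The pads swing forward as they close: fully open they stand 13 mm farther back than shut.
Start: joints at [-79.653, 12.427, 92.441, -0, 75.132, -6.429], TCP at [180.417, -598.405, 231.3] pointing down, gripper open.
Joint ranges: [-157.48, 157.48], [-44.54, 120.13], [17.64, 146.25], [-64.5, 244.5], [7.68, 150.69], [-147.95, 147.95]. Speed limits (degrees/s): [159.86, 159.86, 180, 180, 180, 180].

### API

Orientations are given as [roll, pitch, yaw] about the fixed x, y, z axes, in that order (R = Rz(yaw) Ry(pitch) Rx(roll)).
In Python, from station import * gives the robot as it stands. Calls block until the motion is done:
- goto(position, orientation): joint-space move of the TCP to a pose.
- move_l(position, attitude=None, speed=150): straight line of the TCP; attitude=None keeps the orientation; speed is the mean speed in mm/s.
- move_j(angles): joint-space move.
- grip(opening, squeeze=None): finger opening in mm; squeeze is the grip in N (None keeps the last); returns when the fingers have stopped.
- wait(seconds).
- solve_ik(position, orientation): joint angles nearest the present ones, or None.
- get_obs(): the state.
- get_image(name): name is "side" or "top" or "wrist"; returns the picture (480x640x3 uint8, red, green, blue); there is no depth.
- get_calibration(name): a dict with "fx", "fy", "cx", "cy" (pixels), "D" ([k1, k2, p1, p2, k3] as OpenCV has them; the pictures are not rectified), "R" (3x3) and "t" (3): a world point X has camera coordinates R X + t; the wrist camera has in their place "mount" (4x4, takes a point from camera to tool coordinates, whose origin is the TCP and whose axes are the flange's). Camera axes: x right, y down, z forward; pixel columns grow to the right and rows downward; lengths in mm; the calibration is good to about 2 mm. A picture is of the moment at which its call begins: read the wrist's pose just before it. get_calibration takes no time and is no camera call.
A pose or a line that the arm cannot do raises Unreachable and nothing moves.
- sign_off(): hands the job in; it is judged then, once.
Trained networks look in the newest picture that a camera, given by its name, has taken for a name from the list of things; names that differ only in an ending like _2 or _b are one class to them, and where a whole thing is asked for, a point or a joint stands for the part that bears it (a point fixed in the world has none). Each returns a list of dicts, best first, with "score" (0 to 1); they miss things now and then, are a little off and sometimes report something else, mostly with a low value. They report only what shows in the picture. A call takes as long as a camera call. They do not tell look-alikes from the thing itself.
- spot_in(name, camera): "extent" ([centre column, centre row, width, height] in pixels, round what is visible of it).
- regions_of(name, camera): "region" (480x640 bool, what is visible of it) and "extent" ([centre column, centre row, width, height] in pixels, round what is visible of it).
The state is a dict: "t": time; "joint_pos": joint angles; "qvel": joint speeds; "effort": joint torques, N m; "tcp_pos": TCP position; "ee_rot": TCP orientation; "wrist_force": force on the tool from outside, world axes, zero at the start; "moment": the same for the moment, N m; "grip_width": finger opening in mm; "grip_force": force on a finger pad.
Only numpy, scipy, OpenCV 4.12 (cv2) and the standard library are available. Lean on these libraries where they do the work, as an engineer would, in place of code of your own. Each camera call takes 0.05 s, during which the arm holds its last target. There are 200 camera calls.

## Working session

There is one attempt and no reset: what is moved stays moved. The work goes in short steps, each a Python script; the robot and the scene stay as the last script left them, time stands still between calls to the robot, and variables do not carry over. Pictures are saved under pics/ and viewed, at most 14 in all, crops included, and the job is handed in when it is done.

```bash
ls; mkdir -p pics; python3 - <<'E'
from station import *
import cv2
o=get_obs(); print(o)
for c in ("top","side"):
    im=get_image(c); cv2.imwrite(f"pics/{c}0.png",im[...,::-1])
    k=get_calibration(c); print(c,k)
    for n in ("plate","pot1","pot3","sensor","switch_base","ledge"):
        try: print(n,[(round(d["score"],2),[int(v) for v in d["extent"]]) for d in spot_in(n,c)])
        except Exception as e: print(n,e)
print(get_calibration("wrist"))
print(grasp_offset if 'grasp_offset' in globals() else None)
E
```

```text
pics
{'t': 0.0, 'joint_pos': array([-7.96535975e+01,  1.24771798e+01,  9.25296607e+01, -2.98075449e-04,
        7.51340319e+01, -6.42778927e+00]), 'qvel': array([-0.0119331 , -0.02676301,  0.03567756,  0.08381496, -0.0242891 ,
       -0.06330609]), 'effort': array([ 9.53882845e-04, -3.96839440e+01, -3.03851724e+01, -3.85727375e-06,
        9.81481659e-03, -9.30784324e-06]), 'tcp_pos': array([ 180.25250099, -597.57081341,  229.9529569 ]), 'ee_rot': array([-1.79859981e+02, -1.54846882e-02,  1.67742497e+01]), 'wrist_force': array([-0.11846177,  0.93075794,  0.4642215 ]), 'moment': array([-0.07366112, -0.00683527, -0.01696625]), 'grip_force': 0.0, 'grip_width': 85.58233024976516}
top {'fx': 549.7065775368086, 'fy': 549.7065775368086, 'cx': 313.3617785118584, 'cy': 238.44088915165568, 'D': array([-0.114172,  0.      ,  0.      ,  0.      ,  0.      ]), 'R': array([[ 0.01798751, -0.99978913, -0.00990729],
       [-0.99574483, -0.01701727, -0.09056846],
       [ 0.09038076,  0.01149423, -0.99584095]]), 't': array([ -11.20052915,  585.54617429, 1242.17572235])}
plate [(0.88, [320, 258, 135, 
[... 1395 characters left out ...]
, 414, 48, 33])]
switch_base [(0.89, [236, 150, 32, 34]), (0.55, [231, 176, 35, 37])]
ledge [(0.74, [300, 391, 58, 65]), (0.66, [333, 262, 17, 23])]
{'fx': 333.8314142417066, 'fy': 333.8314142417066, 'cx': 319.73273526980256, 'cy': 241.59521895067556, 'D': array([-0.05226006,  0.        ,  0.        ,  0.        ,  0.        ]), 'mount': array([[-1.11077148e-03, -9.46923244e-01, -3.21457831e-01,
         8.21839278e+01],
       [ 9.99998545e-01, -6.35719746e-04, -1.58276455e-03,
        -8.43412395e-01],
       [ 1.29439945e-03, -3.21459121e-01,  9.46922572e-01,
        -1.42721926e+02],
       [ 0.00000000e+00,  0.00000000e+00,  0.00000000e+00,
         1.00000000e+00]])}
18.700000000000003
```

View pics/top0.png

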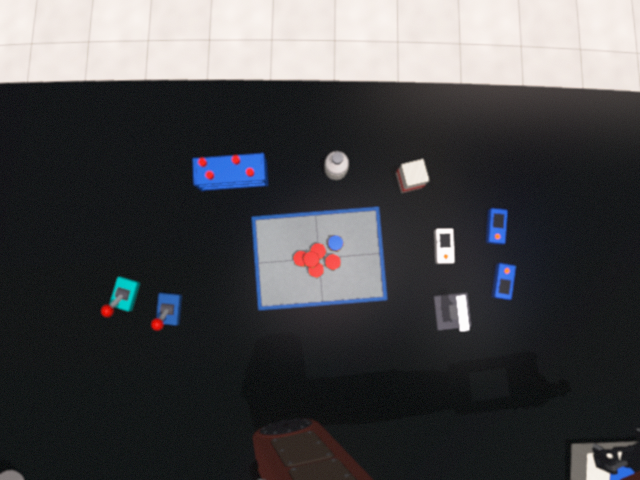

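View pics/side0.png

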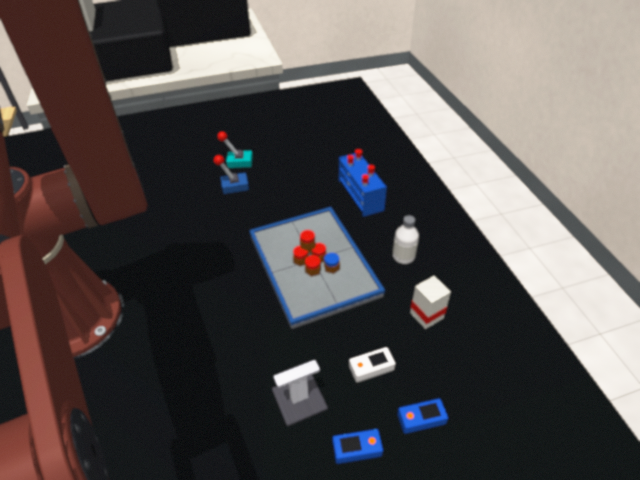

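```bash
cat > h.py <<'E'
from station import *
import numpy as np, cv2
from scipy.spatial.transform import Rotation as Ro
def cam(c):
    k=get_calibration(c); K=np.array([[k["fx"],0,k["cx"]],[0,k["fy"],k["cy"]],[0,0,1.]])
    if c!="wrist": return K,k["D"],k["R"],k["t"]
    o=get_obs(); T=np.eye(4); T[:3,:3]=Ro.from_euler("xyz",o["ee_rot"],degrees=True).as_matrix(); T[:3,3]=o["tcp_pos"]
    M=np.linalg.inv(T@k["mount"]); return K,k["D"],M[:3,:3],M[:3,3]
def shot(c,name=None):
    C=cam(c); im=get_image(c)
    if name: cv2.imwrite(f"pics/{name}.png",im[...,::-1])
    return C,im
def plane(C,uv,z):
    K,D,R,t=C; p=cv2.undistortPoints(np.float64(uv).reshape(-1,1,2),K,D)[:,0]
    d=np.c_[p,np.ones(len(p))]@R; c=-R.T@t
    return c+d*((z-c[2])/d[:,2:])
def proj(C,X):
    K,D,R,t=C; return cv2.projectPoints(np.float64(X).reshape(-1,1,3),cv2.Rodrigues(R)[0],t,K,D)[0][:,0]
def rect(C,mask,z):
    cs=max(cv2.findContours(mask.astype(np.uint8),cv2.RETR_EXTERNAL,cv2.CHAIN_APPROX_NONE)[0],key=cv2.contourArea)
    r=cv2.minAreaRect(plane(C,cs[:,0],z)[:,:2].astype(np.float32))
    (w,h),a=r[1],r[2]
    if w<h: w,h,a=h,w,a+90      # a = direction of the LONG side
    return np.round(r[0],1),np.round([w,h],1),round((a+90)%180-90,1)
def near(yaw,q1=None):
    # equivalent yaw (mod 180) with joint 6 nearest 0
    return yaw
E
python3 - <<'E'
from h import *
C,im=shot("top")
for n,z in (("plate",25),("sensor",26),("switch_base",25),("ledge",100)):
    for d in regions_of(n,"top"): 
        try: print(n,round(d["score"],2),[int(v) for v in d["extent"]],rect(C,d["region"],z), im[d["region"]].mean(0).astype(int))
        except Exception as e: print(n,e)
m=((im.min(2)>150)); m[:290]=0; m[340:]=0; m[:,:430]=0; m[:,480:]=0
print("bar",rect(C,m,100))
# plate by its blue rim only
print(plane(C,[[168,309]],25),"ball",plane(C,[[157,325]],92), "wristtarget")
p=plane(C,[[320,258]],25)[0]
goto([p[0]-20,p[1],300],[180,0,0]); 
C,im=shot("wrist","w_plate")
for d in regions_of("plate","wrist"): print(d["score"],rect(C,d["region"],25))
for n in("pot1",):print([(round(d["score"],2),[int(v) for v in d["extent"]]) for d in spot_in(n,"wrist")])
print(get_obs()["t"])
E
```

```text
plate 0.9 [320, 257, 139, 104] (array([540.5, -14.9]), array([302.2, 219.1]), -84.3) [156 162 174]
plate 0.44 [229, 170, 74, 33] (array([741.2, 197.8]), array([173.9,  77.4]), -85.0) [ 68 101 198]
sensor 0.85 [495, 226, 24, 32] (array([ 622.5, -427.4]), array([83.4, 44.6]), -5.8) [ 60  88 163]
sensor 0.83 [504, 280, 22, 35] (array([ 493.7, -443.5]), array([79.2, 48.8]), -8.1) [ 64  92 165]
sensor 0.65 [442, 246, 21, 37] (array([ 574.4, -302.6]), array([81.7, 44.5]), -0.1) [197 192 190]
switch_base 0.88 [164, 312, 31, 39] (array([410.9, 336. ]), array([92.5, 63.6]), -6.8) [ 75  77 119]
switch_base 0.68 [123, 296, 44, 42] (array([436.7, 443.8]), array([104.5,  66.2]), -24.5) [ 51 134 133]
ledge 0.8 [452, 310, 38, 37] (array([ 423.3, -304.9]), array([82.1, 74.1]), 7.1) [143 140 145]
bar (array([ 423.3, -326.9]), array([79.4, 23.7]), 7.3)
[[416.18859495 332.34130607  25.        ]] ball [[383.51924169 337.32918315  92.        ]] wristtarget
0.89 (array([540.3, -11.4]), array([298. , 218.2]), -84.4)
[(0.94, [310, 205, 21, 28]), (0.88, [300, 191, 34, 36]), (0.87, [315, 169, 27, 29]), (0.62, [280, 185, 26, 31]), (0.6, [348, 153, 35, 30]), (0.58, [342, 190, 32, 33])]
3.5083
```

View pics/w_plate.png

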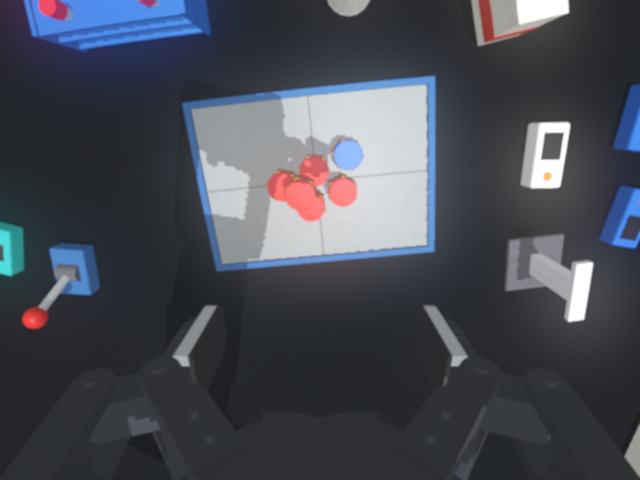

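```bash
python3 - <<'E'
from h import *
print(plane(cam("wrist"),[[348,153],[315,169],[280,185],[311,206],[342,190]],54).round(), plane(cam("wrist"),[[300,191]],80).round())
goto([505,-10,190],[180,0,0])
C,im=shot("wrist","w_heap")
cv2.imwrite("pics/w_heapz.png",cv2.resize(im[60:300,170:490],None,fx=2.5,fy=2.5,interpolation=cv2.INTER_CUBIC)[...,::-1])
E
```

```text
[[577. -49.  54.]
 [559. -11.  54.]
 [540.  30.  54.]
 [515.  -6.  54.]
 [534. -43.  54.]] [[538.   5.  80.]]
```

View pics/w_heapz.png

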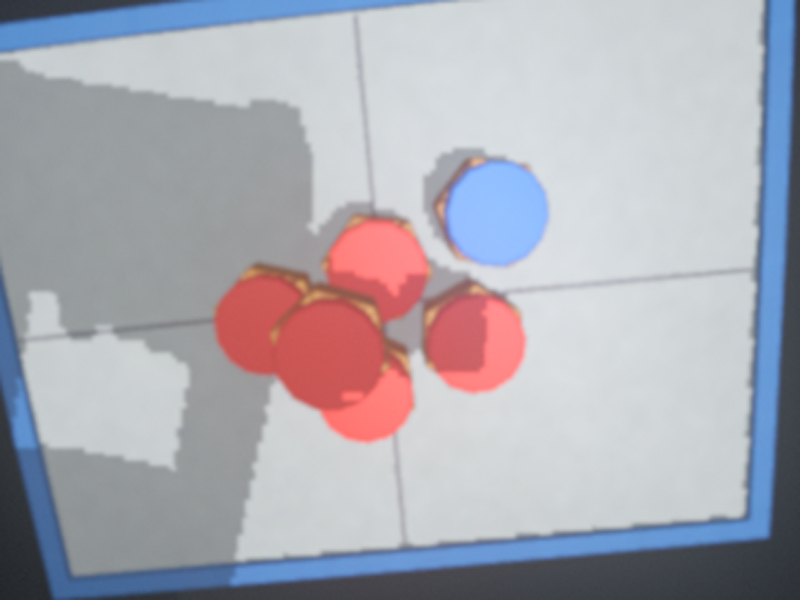

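```bash
cat >> h.py <<'E'
PC=np.array([540.3,-12.0]); PY=np.radians(5.6)
def pl(x,y): c,s=np.cos(PY),np.sin(PY); return PC+[c*x-s*y,s*x+c*y]
def topl(p): c,s=np.cos(PY),np.sin(PY); d=np.array(p[:2])-PC; return np.round([c*d[0]+s*d[1],-s*d[0]+c*d[1]],1)
def caps(C,im,z=54):
    f=im.astype(float)+1; r,g,b=f[...,0],f[...,1],f[...,2]; out=[]
    for col,m in (("r",(r>1.9*g)&(r>1.9*b)&(r>70)),("b",(b>1.7*r)&(b>90))):
        n,lab,st,_=cv2.connectedComponentsWithStats(cv2.morphologyEx(m.astype(np.uint8),cv2.MORPH_OPEN,np.ones((3,3),np.uint8)))
        for i in range(1,n):
            if not 150<st[i,4]<6000: continue
            cs=max(cv2.findContours((lab==i).astype(np.uint8),0,cv2.CHAIN_APPROX_NONE)[0],key=len)
            w=plane(C,cs[:,0],z)[:,:2].astype(np.float32); (c,rad)=cv2.minEnclosingCircle(w)
            if abs(topl(c)[0])<105 and abs(topl(c)[1])<145: out.append((col,np.round(c,1),round(rad,1)))
    return out
def pick(x,y,c,z,op=54,sq=25):
    psi=(c-90+60)%180-60        # keeps joint 6 inside its range
    grip(op,sq); goto([x,y,z+60],[180,0,psi]); move_l([x,y,z],speed=100)
    grip(20,sq); o=get_obs(); print("grip",round(o["grip_width"],1),round(o["grip_force"],1),o["wrist_force"].round(1))
    move_l([x,y,z+45],speed=100); return psi
def place(x,y,z,psi):
    o=get_obs(); print("held",round(o["grip_width"],1),round(o["grip_force"],1))
    goto([x,y,z+40],[180,0,psi]); move_l([x,y,z],speed=70)
    o=get_obs(); print("down",round(o["grip_width"],1),round(o["grip_force"],1),o["tcp_pos"].round(1),o["wrist_force"].round(1))
    grip(54,25); wait(.2); move_l([x,y,z+70],speed=120)
def look(x=505,y=-10,z=190,name=None):
    goto([x,y,z],[180,0,0]); C,im=shot("wrist",name); return C,im
E
python3 - <<'E'
from h import *
C=cam("wrist"); g=lambda u,v,z:plane(C,[[170+u/2.5,60+v/2.5]],z)[0,:2].round(1)
for n,u,v in(("blue",497,211),("up",378,268),("left",265,325),("low",366,393),("right",475,341)): print(n,g(u,v,54))
t=g(330,350,88); print("top",t)
psi=pick(t[0],t[1],-10,62)
x,y=pl(-50,93); place(x,y,29,psi)
C,im=look(name="h2"); 
for c in caps(C,im): print(c,topl(c[1]))
cv2.imwrite("pics/h2z.png",cv2.resize(im[60:300,170:490],None,fx=2.5,fy=2.5,interpolation=cv2.INTER_CUBIC)[...,::-1])
print(get_obs()["t"])
E
```

```text
blue [577.3 -49.6]
up [559.  -10.8]
left [540.1  27.4]
low [516.3  -6.7]
right [534.5 -43.9]
top [538.3   3.7]
grip 33.3 25.5 [-0.3  0.3  2.6]
held 33.3 25.1
down 33.8 24.5 [480.8  75.3  28.6] [-2.2 -1.2  5. ]
('r', array([556. ,  -9.4]), 16.1) [15.9  1.1]
('r', array([538.7,  27.7]), 16.6) [ 2.3 39.7]
('r', array([529.8, -37.1]), 13.7) [-12.9 -24. ]
('r', array([514.9,  -5.7]), 16.7) [-24.7   8.7]
('r', array([481.6,  75.2]), 18.0) [-49.9  92.5]
('b', array([575.3, -48.4]), 16.0) [ 31.3 -39.6]
11.0333
```

View pics/h2z.png

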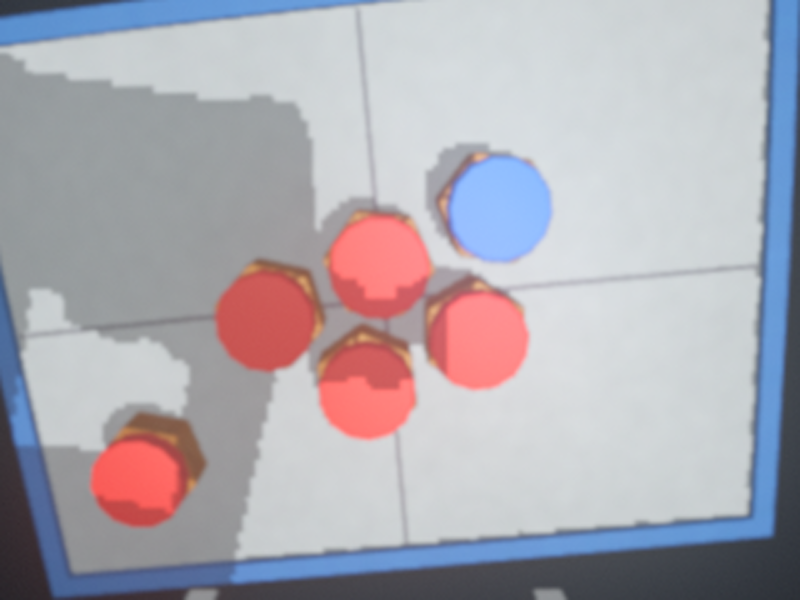

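```bash
python3 - <<'E'
from h import *
for (x,y,c,tx,ty) in ((540,28,-12,50,93),(577,-49.4,40,50,-93),(534.2,-43.5,-8,-50,-93)):
    psi=pick(x,y,c,30); X,Y=pl(tx,ty); place(X,Y,30.5,psi)
C,im=look(name="h3"); 
for c in caps(C,im): print(c,topl(c[1]))
print(get_obs()["t"])
E
```

```text
grip 33.3 25.8 [ 0.  -0.3  2.5]
held 33.7 25.5
down 33.2 26.8 [580.1  85.   30.6] [-3.4 -0.8  6.4]
grip 35.2 25.2 [-0.4 -0.   2.7]
held 35.6 25.0
down 34.9 24.2 [598.2 -98.9  30.6] [-2.7  1.5  7.4]
grip 36.7 25.1 [-0.2  0.2  4. ]
held 36.7 25.1
down 36.4 25.8 [ 498.7 -108.6   30.6] [-4.2  1.7  9.7]
('r', array([578.1,  37.4]), 16.4) [42.4 45.5]
('r', array([555.8,  -9. ]), 15.9) [15.7  1.5]
('r', array([514.8,  -5.7]), 16.4) [-24.8   8.8]
('r', array([ 498.6, -107.9]), 16.6) [-50.9 -91.4]
('r', array([481.8,  75.3]), 17.9) [-49.7  92.6]
('b', array([596.7, -96.3]), 16.8) [ 47.9 -89.4]
30.0333
```

```bash
python3 - <<'E'
from h import *
for (x,y,c,tx,ty) in ((579.5,37,-12,50,93),(558,-10,95,50,0),(516,-6,95,-50,0)):
    psi=pick(x,y,c,30); X,Y=pl(tx,ty); place(X,Y,30.5,psi)
C,im=look(name="h4"); 
for c in caps(C,im): print(c,topl(c[1]))
goto([380,-320,300],[180,0,0]); C,im=shot("wrist","w_sens")
for d in regions_of("sensor","wrist"): print("sensor",round(d["score"],2),d["extent"],rect(C,d["region"],26),im[d["region"]].mean(0).astype(int))
m=im.min(2)>150; 
n,lab,st,_=cv2.connectedComponentsWithStats(m.astype(np.uint8))
for i in range(1,n):
    if st[i,4]>300: print(st[i],rect(C,lab==i,100),rect(C,lab==i,26))
goto([380,320,300],[180,0,0]); C2,im2=shot("wrist","w_sw")
cv2.imwrite("pics/both.png",cv2.resize(np.hstack([im,im2]),(800,300))[...,::-1])
for d in regions_of("switch_base","wrist"): print("sw",round(d["score"],2),d["extent"],im2[d["region"]].mean(0).astype(int))
r=im2.astype(int); m=(r[...,0]>130)&(r[...,1]<90)
n,lab,st,ce=cv2.connectedComponentsWithStats(m.astype(np.uint8))
for i in range(1,n):
    if st[i,4]>80: print(st[i],ce[i],plane(C2,[ce[i]],92))
print(get_obs()["t"])
E
```

```text
grip 33.2 25.8 [0.7 0.1 2.9]
held 33.4 25.5
down 33.3 26.9 [580.   84.9  30.6] [-4.3 -0.1  7.7]
grip 36.6 25.1 [ 0.5 -0.2  3.6]
held 36.7 25.1
down 36.6 25.1 [588.9  -7.   30.6] [-4.  -0.6  7.7]
grip 33.5 25.6 [-0.3  0.7  2.8]
held 33.3 25.2
down 33.4 25.9 [489.8 -16.5  30.2] [-3.4  1.3  5.6]
('r', array([586. ,  -0.8]), 14.2) [46.6  6.7]
('r', array([579.1,  84. ]), 17.3) [48.  91.8]
('r', array([ 498.6, -107.7]), 16.7) [-50.8 -91.2]
('r', array([487.5, -15.5]), 16.6) [-52.9   1.7]
('r', array([481.6,  75.1]), 17.9) [-49.9  92.4]
('b', array([596.6, -96.2]), 16.7) [ 47.8 -89.3]
sensor 0.97 [307.7, 34.8, 42.2, 67.0] (array([ 563.5, -305.1]), array([67.1, 40.8]), 1.8) [219 218 216]
sensor 0.56 [419.0, 12.3, 44.3, 21.7] (array([ 586. , -425.4]), array([43.3, 22.7]), -88.8) [109 146 218]
sensor 0.55 [429.3, 101.4, 46.6, 72.4] (array([ 492.2, -441.4]), array([80.8, 45.3]), -9.3) [108 147 208]
[    0     0   191   162 21376] (array([517.8, -77.8]), array([211.4, 145. ]), -84.6) (array([529.8, -25.6]), array([257.2, 176.4]), -84.6)
[ 288    0   41   67 1920] (array([ 545.4, -307.3]), array
[... 628 characters left out ...]
[572.62696064  31.29186904  92.        ]]
[524   4  17  32 179] [528.7150838   21.20111732] [[562.36415759 123.01114043  92.        ]]
[592  98  18  29 218] [599.16972477 111.96330275] [[482.97149211  33.95754146  92.        ]]
[518 103  10  27  89] [521.40449438 116.03370787] [[476.64977651 116.82647374  92.        ]]
[180 168  26  26 521] [192.20345489 180.71401152] [[411.41592428 454.87726315  92.        ]]
[291 194  25  24 423] [302.80614657 205.08747045] [[384.64659105 338.5814739   92.        ]]
[513 369  31  15 230] [527.26086957 373.87826087] [[157.22883033  45.39544709  92.        ]]
[447 416  13  22 154] [451.85064935 425.71428571] [[ 68.9923183  135.04702521  92.        ]]
49.3083
```

View pics/both.png

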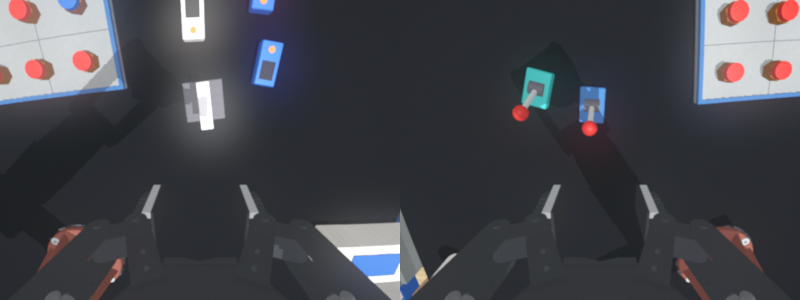

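```bash
python3 - <<'E'
from h import *
def comps(C,im,z,a=1500):
    m=im.min(2)>150; n,lab,st,_=cv2.connectedComponentsWithStats(m.astype(np.uint8))
    for i in range(1,n):
        if st[i,4]>a and st[i,1]+st[i,3]<330: print(st[i],rect(C,lab==i,z))
goto([545,-303,190],[180,0,0]); C,im=shot("wrist","s1"); print("sensor")
for d in regions_of("sensor","wrist"): print(round(d["score"],2),rect(C,d["region"],26),im[d["region"]].mean(0).astype(int))
goto([385,-325,230],[180,0,7]); C2,im2=shot("wrist","l1"); print("ledge")
m=im2.min(2)>190
m[330:]=0
print(im2.min(2)[::20,320])
comps(C2,im2,100)
cs=[c for c in cv2.findContours(m.astype(np.uint8),0,1)[0] if cv2.contourArea(c)>800]
for c in cs:
    mm=np.zeros(m.shape,np.uint8); cv2.drawContours(mm,[c],-1,1,-1); print("bar",rect(C2,mm,100))
cv2.imwrite("pics/both2.png",cv2.resize(np.hstack([im,im2]),(800,300))[...,::-1])
# predicted ledge outline for checking on the picture
C3=C2
E
```

```text
sensor
0.88 (array([ 574.8, -303.4]), array([79.9, 41. ]), 0.4) [215 213 212]
0.88 (array([ 622.9, -425.5]), array([79.9, 47.1]), -4.7) [102 141 204]
ledge
[138 255 152 143  98  88  90 255 255 239 238 255  84  69  56  49  43  43
  43  42  42  54  52  54]
[    0     0   165   125 16537] (array([ 493.8, -120.8]), array([139.9,  90.8]), -86.7)
[ 298    0   49   62 2430] (array([ 536.4, -307. ]), array([40.8, 32.9]), 2.2)
[ 290  137   73   97 4595] (array([ 422.7, -324.1]), array([79. , 58.1]), 6.8)
bar (array([ 422.5, -325.8]), array([76.5, 21.7]), 6.9)
bar (array([458. , -69.2]), array([32.7, 23.1]), -86.0)
bar (array([ 490.8, -137.2]), array([105.7,  76.2]), -84.6)
bar (array([ 536.8, -307.1]), array([40. , 31.8]), 2.2)
bar (array([ 534.3, -133. ]), array([105.4,  11.1]), -86.5)
```

View pics/both2.png

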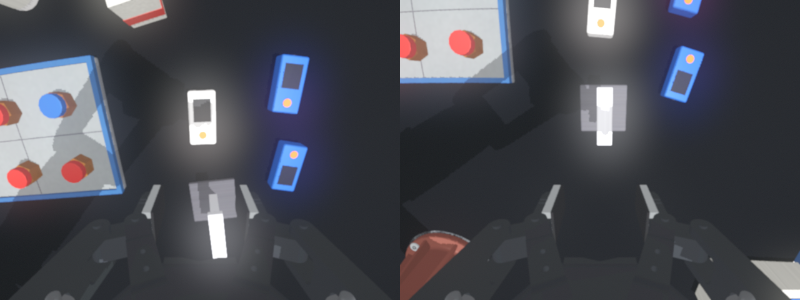

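```bash
python3 - <<'E'
from h import *
P=lambda s:print(s,[(round(o["grip_width"],1),round(o["grip_force"],1),o["tcp_pos"].round(1),o["wrist_force"].round(1)) for o in [get_obs()]])
grip(70,40); goto([574.8,-303.4,80],[180,0,.4]); move_l([574.8,-303.4,5],speed=80)
grip(30,40); P("grip"); move_l([574.8,-303.4,170],speed=120)
goto([422.5,-325.8,170],[180,0,6.9]); P("above"); move_l([422.5,-325.8,115],speed=80)
move_l([422.5,-325.8,106],speed=30); P("on")
grip(70,40); wait(.4); move_l([422.5,-325.8,200],speed=100)
goto([385,-325,230],[180,0,7]); C,im=shot("wrist","l2")
for d in regions_of("sensor","wrist"): print(round(d["score"],2),rect(C,d["region"],126),im[d["region"]].mean(0).astype(int))
goto([505,-10,230],[180,0,0]); C3,im3=shot("wrist","p3")
for c in caps(C3,im3): print(c,topl(c[1]))
goto([370,335,200],[180,0,-7]); C2,im2=shot("wrist","sw2")
for d in regions_of("switch_base","wrist"): print("sw",round(d["score"],2),d["extent"])
r=im2.astype(int); m=(r[...,0]>130)&(r[...,1]<90)
n,lab,st,ce=cv2.connectedComponentsWithStats(m.astype(np.uint8))
for i in range(1,n):
    if st[i,4]>80: print(st[i],plane(C2,[ce[i]],92))
cv2.imwrite("pics/tri.png",cv2.resize(np.hstack([im[:320],im3[:320]]),(800,200))[...,::-1])
cv2.imwrite("pics/sw2c.png",im2[:,100:540,::-1]); print(get_obs()["t"])
E
```

```text
grip [(39.3, 42.3, array([ 575.6, -304. ,    6.1]), array([ 0.3, -0.2,  3.6]))]
above [(39.2, 41.9, array([ 422.7, -326. ,  170. ]), array([ 0.4, -0.1, -0.6]))]
on [(39.3, 42.0, array([ 422.6, -325.9,  106.1]), array([0.7, 0.4, 0.1]))]
0.65 (array([ 484.9, -404.9]), array([57.8, 33.1]), -8.7) [103 142 206]
0.61 (array([ 422.4, -324.5]), array([79.8, 39.6]), 8.0) [215 213 211]
0.58 (array([ 549.8, -392.7]), array([32.2, 15.4]), -81.3) [100 136 214]
0.44 (array([ 489.5, -162.5]), array([39.6, 27.7]), 85.6) [216 114 107]
('r', array([585.7,   2.8]), 12.3) [46.6 10.3]
('r', array([579.5,  84.1]), 16.9) [48.4 91.8]
('r', array([ 498.5, -108. ]), 16.2) [-51.  -91.5]
('r', array([487.3, -15.5]), 16.2) [-53.1   1.7]
('r', array([481.3,  75.6]), 17.5) [-50.2  92.9]
('b', array([596.4, -96.2]), 16.5) [ 47.6 -89.3]
sw 0.86 [313.9, 183.2, 56.7, 109.5]
sw 0.66 [185.7, 162.3, 83.5, 108.5]
[142 189  38  35 894] [[411.55863585 454.55278755  92.        ]]
[296 206  36  33 832] [[384.46634927 338.27921917  92.        ]]
[618 391  22  39 444] [[146.19349671  39.28792     92.        ]]
[573 403  62  77 354] [[108.65680656  64.55337172  92.        ]]
63.825
```

View pics/tri.png

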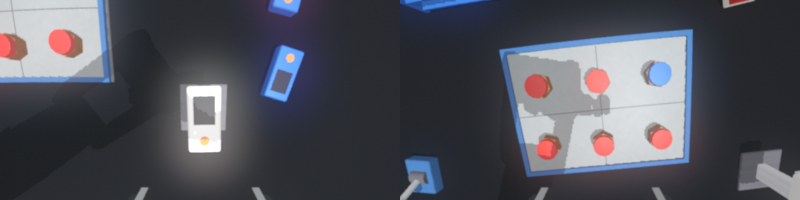

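View pics/sw2c.png

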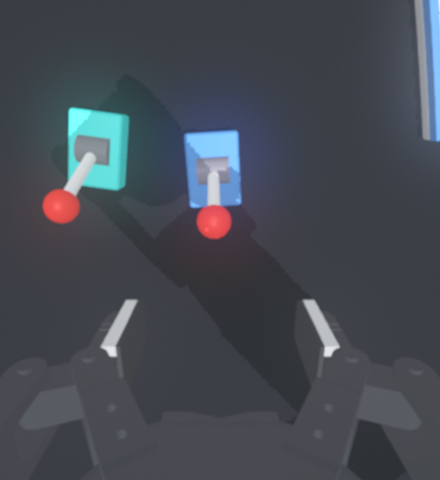

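```bash
python3 - <<'E'
from h import *
a=np.radians(-4); e=np.array([np.cos(a),np.sin(a)]); piv=np.array([384.5,338.4])+38.4*e
Q=lambda s,z:[*(piv+s*e),z]
grip(0,30); goto(Q(-88,200),[180,0,-4]); move_l(Q(-88,82),speed=150)
move_l(Q(-55,82),speed=80)
for s in (-20,5,12,15):
    move_l(Q(s,82),speed=50); print(s,get_obs()["wrist_force"].round(1))
move_l(Q(-40,82),speed=100); move_l(Q(-60,200),speed=150)
goto([370,335,200],[180,0,-7]); C2,im2=shot("wrist","sw3")
r=im2.astype(int); m=(r[...,0]>130)&(r[...,1]<90)
n,lab,st,ce=cv2.connectedComponentsWithStats(m.astype(np.uint8))
for i in range(1,n):
    if st[i,4]>80: w=plane(C2,[ce[i]],93)[0]; print(st[i],w,(w[:2]-piv)@e)
goto([300,-330,300],[180,0,0])
C,im=shot("top","end")
cv2.imwrite("pics/endz.png",cv2.resize(im[140:360,90:530],(800,400),interpolation=cv2.INTER_CUBIC)[...,::-1])
for c in caps(C,im): print(c,topl(c[1]))
print(get_obs()["t"])
E
```

```text
-20 [-0.2  0.1 -0.9]
5 [ 0.5 -0.1  1.1]
12 [-7.   0.9  4.3]
15 [-13.6   1.8   8.5]
[288 105  39  25 188] [461.95041024 334.23329011  93.        ] 39.15239992202446
[140 187  39  35 893] [411.75020358 454.01742453  93.        ] -19.28124038782118
[618 390  22  40 441] [147.5710614   40.81336192  93.        ] -253.9931971029466
[573 402  63  78 366] [100.49998784  58.69382074  93.        ] -302.1968856570985
[582 464  17  16 123] [51.8679013  65.85556105 93.        ] -351.2100846250632
('r', array([585.4,  -7.2]), 17.3) [45.4  0.4]
('r', array([579.3,  82.9]), 17.5) [48.1 90.6]
('r', array([ 498.4, -109.5]), 16.7) [-51.2 -92.9]
('r', array([487. , -17.3]), 16.7) [-53.6  -0.1]
('r', array([481. ,  74.3]), 17.1) [-50.6  91.7]
('b', array([539.9, -13.8]), 179.2) [-0.6 -1.8]
('b', array([597.4, -98.3]), 16.5) [ 48.4 -91.5]
72.7
```

View pics/endz.png

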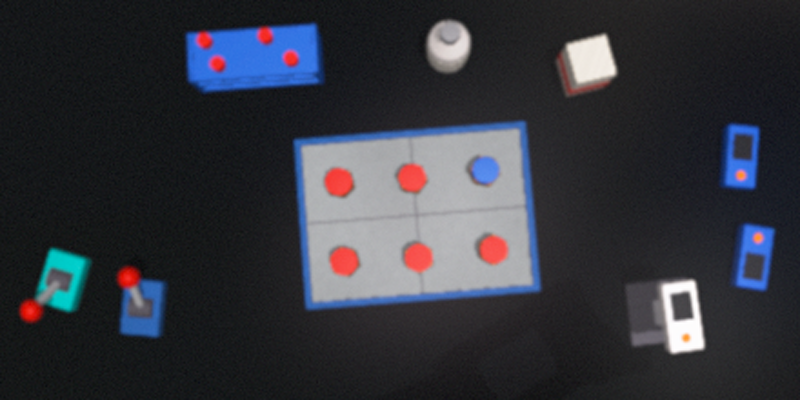

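The picture shows the six pots in an even 2×3 layer. The sensor is on the ledge at crop (683,316), the blue switch's lever is over to +x with its ball at crop (128,278), and the bystanders are where they were.

```bash
python3 -c "
from station import *
print(sign_off())"
```

```text
the job is handed in; nothing more can be done
None
```

The job is handed in: all six pots stand in one even 2×3 layer across the four quarters, the sensor lies centred and lengthwise on the ledge, and the blue start lever is pushed over to on; the last picture shows the rack, bottle and carton untouched, but the hand-in gave no verdict.

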